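# Unplug the tested board and tuck its case shut

### The job

Testing is over: pull the leaning test plug out of the socket in the board case and put it down gently into the deep parts bin (not the shallow divided tray). Then fold the case's lid fully shut with its hinged tongue tucked down inside the front wall, not left sticking out over the rim. Leave the other things on the bench where they are.

Things in the scene. Friction and masses are not known exactly. Their poses are not given: they have to be found in the camera images.
- case: Grey plastic board case, fixed to the table. Outside 146 mm (its x, from -75 to +71) by 200 mm (its y) by 60 mm high, open at the top, floor 5 mm thick. Origin: on the table under the case; z up. Its front wall (towards -x, the robot's side) is 10 mm thick (x -75 to -65); the other walls are 5 mm. The lid is hinged on the back wall (+x).
- rim (a point): Middle of the top of the case's front wall (case x -70, y 0, z 60 mm); axes as the case.
- lid_hinge (a point): Middle of the lid's hinge line, which runs along the case's y at case x 68.5, z 62 mm.
- lid_edge (a point): Middle of the lid's free edge, on its outer face. The lid is a grey plate 4 mm thick, 198 mm wide, 128.5 mm from the hinge line to this edge.
- lid (a joint): Lid angle: 0 shut (lying flat on the side walls), pi/2 upright, 2.15 fully open (leaning back, away from the front wall). Friction holds it where it is left above about 1.15; below that it falls shut slowly by its own weight (0.22 kg).
- tongue (a joint): Fold of the tongue against the lid: 0 in the lid's plane, pi/2 folded square to its inner side, 1.85 at most. A weak spring brings it to 1.45. With the lid let down, the tongue's edge lands on top of the front wall and props the lid ajar at about 0.3; pushed towards the hinge from there it drops behind the wall, pressed down on it unfolds outwards over the rim.
- tongue_tip (a point): Middle of the tongue's free edge. The tongue is a grey plate 4 mm thick, 150 mm wide and 44 mm long, hinged 2 mm inside the lid's free edge.
- socket_seat (a point): Bottom of the socket's slot, in the case at case x -16, y -35, z 20 mm; axes as the plug's when it is plugged in. The black socket (90 x 32 mm, mouth 25 mm along its z above this point) leans 0.44 rad (25 degrees) from vertical, towards the case's +y; its x is the case's x. A sprung roller in it holds the plug: it takes roughly 10 N along the slot to pull out.
- plug: Test plug, 0.1 kg, 96 mm long along its z, in the socket at the start (sitting as socket_seat, so leaning 25 degrees). Origin: middle of its foot. Foot: aluminium blade 70 (x) x 14 (y) x 26 mm (z), with a groove. Above, z 26 to 96: black grip 90 (x) x 24 (y) x 70 mm, to be gripped across its 24 mm.
- plug_mid (a point): The plug's middle, 55 mm above its foot along its z.
- bin: Deep blue open parts bin, fixed, 130 (x) x 150 (y) x 55 mm high, walls 4 mm, empty. Origin: middle of its underside, on the table.
- tray: Shallow blue tray with partitions, fixed, 130 (x) x 150 (y) x 22 mm high; not the bin. Origin: middle of its underside.
- reel: Aluminium solder reel, 60 mm diameter, 42 mm high, standing. Origin: middle of its underside. Bystander.
- flux: White flux bottle, 34 mm diameter, 60 mm high. Origin: middle of its underside. Bystander.
- driver: Screwdriver, 170 mm long, lying along its x, handle to -x. Bystander.
- cleaner: Steel tip-cleaner pot, 56 mm diameter, 45 mm high. Origin: middle of its underside. Bystander.
- heatsink: Finned aluminium heat sink, 60 x 60 x 30 mm. Origin: middle of its underside. Bystander.
- brush: Flat brush, 160 mm long, lying along its x, wooden handle to -x. Bystander.
- jar: Amber jar with a black cap, 52 mm diameter, 55 mm high. Origin: middle of its underside. Bystander.
Mind the look-alikes: they are no part of the job. There is more than one size of the plug; the job needs the smallest.

How it is judged:
By the outcome, as a careful person would: the job done as asked, in the order asked, and still so for the second after the job is handed in, with the robot touching nothing.
It also fails if it takes over 67 s, if anything falls off the work surface, if the arm or the gripper's body presses on something with over 40 N, if the wrist force passes 120 N, or if a joint passes its speed limit or range.

### The arm

A 7-joint arm with a two-finger parallel gripper is mounted at the origin on the work surface. World frame = base frame: x ahead of the robot, y to its left, z up, the work surface at z = 0. Lengths are in mm, angles in rad, forces in N, time in s.
With the tool pointing down it reaches from about 400 to 875 mm from the base axis. Payload 4.4 kg.
Tool frame: the origin (TCP) lies at the very end of the fingers, on their centre line; the grasp point (between the pads) lies 19 mm behind it; z points along the fingers, y is the line along which they close (so a half turn about z gives the same grasp; the last joint's range is limited). The gripper opens to 85 mm and grips with 20 to 120 N. Pads are 22 mm wide; open, the fingers measure 114 mm over their backs; the gripper's body (76 mm by 85 mm) begins 54 mm behind the grasp point. The pads swing forward as they close: fully open they stand 13 mm farther back than shut.
Start: joints at [-1.334, 0.628, 0.038, 1.517, -0.027, 0.996, -0.02], TCP at [193.802, 620.45, 231.313] pointing down, gripper open.
Joint ranges: [-3.06, 3.06], [-0.37, 2.12], [-1.25, 1.32], [0.18, 2.47], [-1.1, 4.24], [0.23, 1.98], [-2.94, 2.94]. Speed limits (rad/s): [2.57, 2.57, 3.14, 3.14, 3.14, 3.14, 3.14].

### API

Orientations are given as [roll, pitch, yaw] about the fixed x, y, z axes, in that order (R = Rz(yaw) Ry(pitch) Rx(roll)).
In Python, from cell import status, get_image, ctrl, models gives the robot as it stands.
- The arm moves only by the shell command python3 -m handwheel 'ROWS' [OPENING]. ROWS is JSON, a list of rows, each an object with "delta_pos": the shift along the world's x, y, z in cm, a list of three; "yaw": the turn about the world's z in rad. A call has 1 to 10 rows; each row shifts and turns the commanded pose from where the row before left it; what a row does not reach is not made up. A row lasts 1/12 s, in which the tool goes at most 41.7 mm and 7.16 degrees, less where a joint would pass 70% of its speed; a pose out of reach is approached as far as the arm can. A call is refused whole if a number of a shift passes 4.17 or a number of a turn 0.125, either way. A call with a gripper value outside its range is refused whole. OPENING is the opening, from -1 (shut) to 1 (fully open), set as the call begins (- or left out, the last holds). The fingers move at their own pace and stop on an object; the grip force is fixed at half the most. Time passes only in rows, so rows that do not move let the fingers close. It gives the time, the measured TCP pose, the force, the opening and the grip force at its end, in the units of the state.
- status.read_state(): the state, without advancing time (a new reading comes with each control period).
- get_image(name): name is "side" or "top" or "wrist"; returns a dict with "color" (384x512x3 uint8, red, green, blue), "z_map" (384x512 float32, mm along the optical axis (not along the pixel's ray), 0 where there is no reading), "fx", "fy", "cx", "cy" (pixels), "position" and "rotation" of the camera in the world; the wrist camera has in their place "hand_eye" (4x4, takes a point from camera to tool coordinates, whose origin is the TCP and whose axes are the flange's). Camera axes: x right, y up, looking along -z (the intrinsics and any distortion apply to the point x, -y, -z); pixel columns grow to the right and rows downward; lengths in mm; the calibration is good to about 2 mm. A picture is of the moment at which its call begins: read the wrist's pose just before it.
- ctrl.finish_job(): hands the job in; it is judged then, once.
Trained networks look in a picture, given as the dict that the camera call returned (one of the last four; its "shot" number tells which), for a name from the list of things; names that differ only in an ending like _2 or _b are one class to them, and where a whole thing is asked for, a point or a joint stands for the part that bears it (a point fixed in the world has none). Each returns a list of dicts, best first, with "score" (0 to 1); they miss things now and then, are a little off and sometimes report something else, mostly with a low value. They report only what shows in the picture. A call takes as long as a camera call. They do not tell look-alikes from the thing itself.
- models.boxes_of(picture, name): "rect" ([left, top, right, bottom] in pixels, round what is visible of it).
The state is a dict: "clock": time; "qpos": joint angles; "qd": joint speeds; "tau": joint torques, N m; "eef_pos": TCP position; "tool_rot": TCP orientation; "force": force on the tool from outside, world axes, zero at the start; "torque": the same for the moment, N m; "width": finger opening in mm; "gripper_force": force on a finger pad.
Only numpy, scipy, OpenCV 4.12 (cv2) and the standard library are available. Lean on these libraries where they do the work, as an engineer would, in place of code of your own. Each camera call takes 0.05 s, during which the arm holds its last target. There are 200 camera calls.

## Working session

There is one attempt and no reset: what is moved stays moved. The work goes in short steps, Python scripts to look and compute and a shell command to move; the robot and the scene stay as the last step left them, time stands still between calls to the robot, and variables do not carry over. Pictures are saved under pics/ and viewed, at most 13 in all, crops included, and the job is handed in when it is done.

```bash
ls; mkdir -p pics; cat > h.py <<'E'
import numpy as np,cv2
from cell import status,get_image,ctrl,models
from scipy.spatial.transform import Rotation as R
def world(p,mask=None):
    z=p["z_map"];v,u=np.mgrid[0:z.shape[0],0:z.shape[1]]
    c=np.stack([(u-p["cx"])/p["fx"]*z,-(v-p["cy"])/p["fy"]*z,-z],-1)
    return c@np.array(p["rotation"]).T+np.array(p["position"]) 
E
python3 - <<'E'
from h import *
s=status.read_state();print(s)
for n in ["side","top"]:
    p=get_image(n);np.savez("pics/"+n+"0.npz",**{k:v for k,v in p.items()})
    print({k:v for k,v in p.items() if k not in("color","z_map")})
    for o in ["plug","case","bin","tray","lid_edge","tongue_tip"]:
        print(n,o,[(np.round(b["rect"]).tolist(),round(b["score"],2)) for b in models.boxes_of(p,o)])
    cv2.imwrite(f"pics/{n}0.png",cv2.resize(p["color"][...,::-1],(768,576)))
E
```

```text
pics
{'clock': 0.0, 'qpos': array([-1.33382382,  0.62932427,  0.03844841,  1.51838674, -0.02701437,
        0.99629241, -0.01999632]), 'qd': array([-4.29325814e-04,  1.52784835e-04, -2.05273527e-04,  1.23470761e-03,
       -2.94230394e-04,  1.11223014e-03, -9.25198281e-05]), 'tau': array([-7.37405189e-04, -5.63406944e+01,  1.22652300e+00, -1.93435371e+01,
        1.11550838e-02,  1.08868699e-02, -7.66978502e-06]), 'eef_pos': array([193.59303572, 619.83970351, 230.39737834]), 'tool_rot': array([-3.13970004e+00,  1.59814773e-05,  2.83881037e+00]), 'force': array([-0.11137971,  0.04619198,  0.4144986 ]), 'torque': array([0.03061253, 0.02512917, 0.01489761]), 'gripper_force': 0.0, 'width': 85.157289156108}
{'fx': 371.13045249634393, 'fy': 371.13045249634393, 'cx': 259.6993971198761, 'cy': 194.43173330902283, 'position': array([393.10245613, 511.71552867, 772.07361778]), 'rotation': array([ 0.7229134 ,  0.00869928, -2.9256615 ]), 'shot': 1}
side plug [([257.0, 173.0, 291.0, 195.0], 0.82), ([325.0, 157.0, 383.0, 207.0], 0.73), ([203.0, 115.0, 254.0, 156.0], 0.64)]
side case []
side bin [([
[... 328 characters left out ...]
258.0960469124104, 'cy': 196.09452826249077, 'position': array([ 396.60271054, -119.92743982, 1214.35024861]), 'rotation': array([ 0.10041045,  0.01620117, -1.57954274]), 'shot': 2}
top plug [([326.0, 94.0, 394.0, 165.0], 0.77), ([260.0, 184.0, 285.0, 220.0], 0.61), ([288.0, 253.0, 352.0, 321.0], 0.55), ([386.0, 171.0, 433.0, 220.0], 0.42), ([89.0, 117.0, 150.0, 173.0], 0.22)]
top case [([224.0, 139.0, 313.0, 228.0], 0.88)]
top bin [([64.0, 180.0, 139.0, 249.0], 0.93)]
top tray [([87.0, 116.0, 151.0, 172.0], 0.59), ([222.0, 141.0, 312.0, 230.0], 0.48)]
top lid_edge [([222.0, 141.0, 310.0, 170.0], 0.8)]
top tongue_tip [([234.0, 145.0, 300.0, 166.0], 0.94), ([170.0, 94.0, 194.0, 117.0], 0.29)]
```

View pics/top0.png

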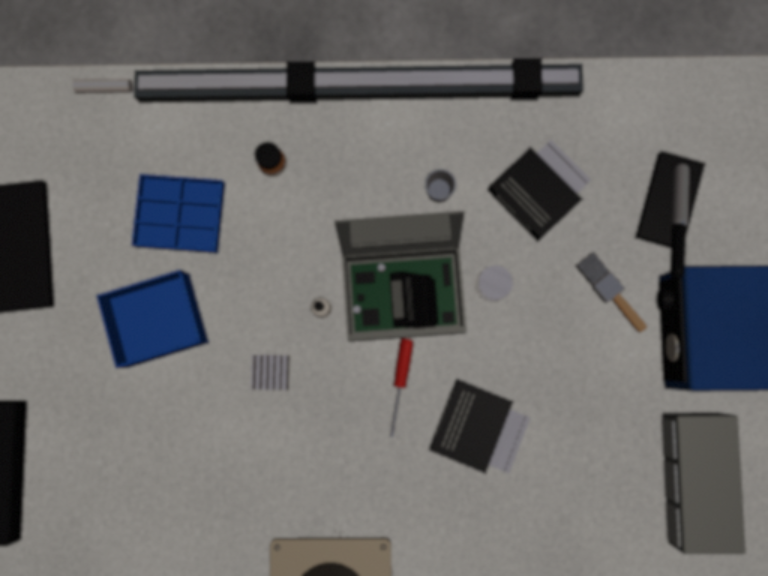

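View pics/side0.png

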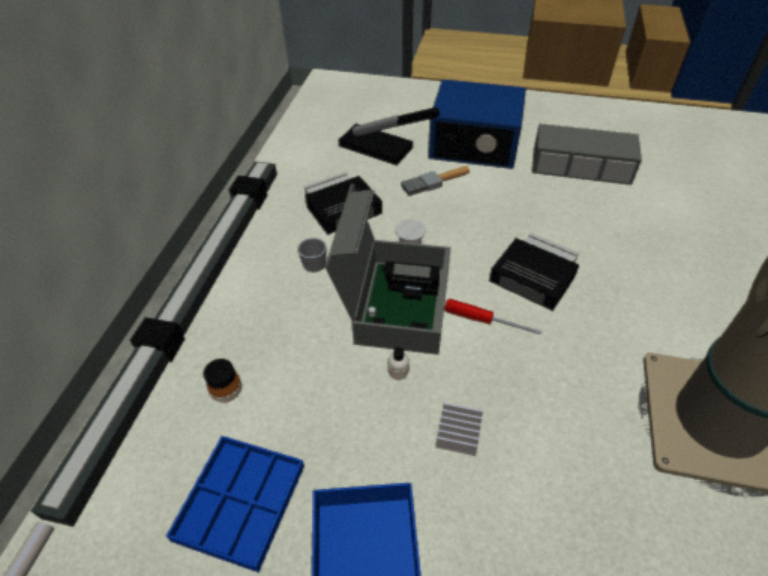

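The top view (768×576) shows three plug look-alikes. One is in the case socket at (410,300), and two larger ones lie on the bench at (540,190) and (478,425). The one in the case is the smallest and is plugged in, leaning, so it is the one meant. The deep bin is at (152,320), the divided tray at (180,213), and the lid stands open at the back of the case (400,232). The side view agrees: plug (412,275), bin (365,530).

```bash
sed -i 's/np.array(p\["rotation"\]).T/R.from_euler("xyz",p["rotation"]).as_matrix().T/' h.py
python3 - <<'E'
from h import *
C={}
for n in ["side","top"]:
    p=dict(np.load(f"pics/{n}0.npz"));w=world(p);ok=p["z_map"]>0;c=p["color"].astype(int);C[n]=(w,ok,c)
    fl=ok&(abs(w[...,2])<8)&(abs(w[...,0]-450)<300)&(abs(w[...,1]+100)<350);print(n,"table z",np.median(w[fl][:,2]))
    def rect(m,t):
        q=w[m][:,:2].astype(np.float32)
        if len(q)<8: print(n,t,len(q));return
        r=cv2.minAreaRect(q);print(n,t,len(q),np.round(r[0],1),np.round(r[1],1),round(r[2],1),"z",np.round(np.percentile(w[m][:,2],[5,50,95]),1))
    blue=ok&(c[...,2]>c[...,0]+30)
    box=lambda x0,x1,y0,y1,z0,z1:ok&(w[...,0]>x0)&(w[...,0]<x1)&(w[...,1]>y0)&(w[...,1]<y1)&(w[...,2]>z0)&(w[...,2]<z1)
    rect(blue&box(200,480,150,400,3,12),"binfloor")
    rect(blue&box(200,480,150,400,45,65),"binrim")
    rect(blue&box(400,800,100,400,15,30),"tray")
    cs=box(300,600,-280,0,54,66);rect(cs,"caserim")
    rect(box(300,560,-280,0,70,300),">70")
    rect(box(560-60,700,-280,0,70,300),"lid>70")
    rect(box(300,600,-280,0,90,120)," z90-120")
np.save("pics/x.npy",0)
# crop
for n,(a,b,cc,d) in dict(top=(215,320,130,240),side=(200,310,115,245)).items():
    im=C[n][2].astype(np.uint8)[cc:d,a:b,::-1];im=np.clip(im*1.6,0,255).astype(np.uint8)
    cv2.imwrite(f"pics/crop_{n}.png",cv2.resize(im,(390,500),interpolation=cv2.INTER_CUBIC))
cv2.imwrite("pics/crops.png",np.hstack([cv2.imread("pics/crop_top.png"),cv2.imread("pics/crop_side.png")]))
E
```

```text
side table z 0.10249736766411388
side binfloor 1181 [455.9 273. ] [68.9 97.3] 12.8 z [3.2 4.4 6.6]
side binrim 229 [426.5 265.5] [ 41.4 121.4] 37.7 z [47.2 54.4 56.7]
side tray 1486 [569.6 279.9] [150.6 326. ] 85.1 z [16.  20.1 25.8]
side caserim 652 [ 515.  -126.9] [145.3 203.7] 3.7 z [55.3 59.6 64.6]
side >70 448 [ 500.  -116.3] [91.4 28.8] 8.6 z [ 75.7 102.7 110. ]
side lid>70 1869 [ 561. -124.] [120.2 200.7] 3.9 z [ 76.8 152.  195.8]
side  z90-120 668 [ 527.3 -122.9] [142.6 198.4] 1.2 z [ 91.7 103.7 115.1]
top table z -0.4863569247665964
top binfloor 635 [458.5 305.3] [ 77.4 131.7] 15.4 z [3.2 5.  8.5]
top binrim 233 [456.7 296.5] [ 88.8 151.4] 16.2 z [46.2 53.6 58.2]
top tray 813 [564.6 292.7] [181.  336.4] 84.2 z [15.8 20.4 27.5]
top caserim 739 [ 513.9 -130. ] [144.7 200.3] 3.9 z [55.6 59.7 64.7]
top >70 647 [ 501.1 -132.3] [90.5 46.6] 3.9 z [ 74.4 101.3 109.5]
top lid>70 2276 [ 560. -127.] [121.2 197.7] 3.5 z [ 75.8 186.  196.2]
top  z90-120 621 [ 526.4 -126.6] [141.7 197.5] 1.5 z [ 91.3 102.3 110.3]
```

View pics/crops.png

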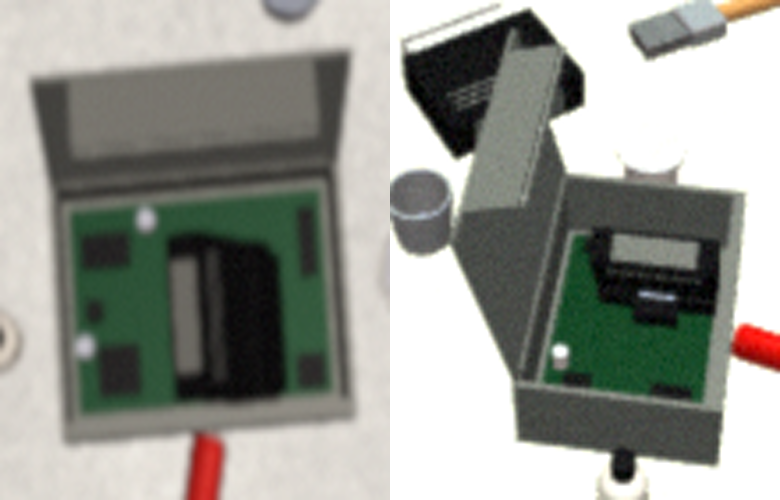

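The crop confirms it: the small black plug with its grey label sits in the socket and leans to +y (top-crop px (200,320)). Next I'll measure the bin and plug in more detail.

```bash
python3 - <<'E'
from h import *
o=np.array([516,-128.4,0]);a=.066;M=R.from_euler("z",a).as_matrix()
for n in ["side","top"]:
    p=dict(np.load(f"pics/{n}0.npz"));w=world(p);ok=p["z_map"]>0;c=p["color"].astype(int)
    blue=(c[...,2]>c[...,0]+25)&ok
    for b in [(206,320,280,384)] if n=="side" else [(64,180,139,249)]:
        s=np.zeros_like(ok);s[b[1]-2:b[3]+2,b[0]-2:b[2]+2]=1
        for z0,z1 in((1,10),(47,62)):
            q=w[s&blue&(w[...,2]>z0)&(w[...,2]<z1)][:,:2].astype(np.float32)
            r=cv2.minAreaRect(q);print(n,z0,len(q),np.round(r[0],1),np.round(r[1],1),round(r[2],1))
    q=(w[ok]-o)@M
    m=(abs(q[:,0]+16)<44)&(q[:,1]>-90)&(q[:,1]<60)&(q[:,2]>48)&(q[:,2]<130);g=q[m]
    # in plug frame
    t=.44;pz=np.array([0,np.sin(t),np.cos(t)]);py=np.array([0,np.cos(t),-np.sin(t)])
    d=g-np.array([-16,-35,20]);Z=d@pz;Y=d@py
    print(n,"plug x",np.percentile(g[:,0],[2,50,98]).round(1),"Z max",np.percentile(Z,[50,90,98]).round(1),"Y on top",np.percentile(Y[Z>90],[3,50,97]).round(1),"Y side",np.percentile(Y[(Z>35)&(Z<85)],[3,50,97]).round(1))
    m=(abs(q[:,1])<70)&(q[:,0]>60)&(q[:,2]>75)&(q[:,2]<165)&(q[:,0]<140);l=q[m]
    f=np.polyfit(l[:,2],l[:,0],1);print("lid angle",np.pi/2+np.arctan(f[0]))
E
```

```text
side 1 3029 [483.7 270.6] [129.8 121.7] 16.6
side 47 489 [482.2 288.1] [131.6 112.7] 15.8
side plug x [-58.4 -16.7  26.3] Z max [ 95.8  98.7 100. ] Y on top [-3.9  8.2 19.1] Y side [14.7 16.6 18.7]
lid angle 1.8336039410382747
top 1 1873 [484.6 313. ] [132. 131.] 16.4
top 47 445 [477.  302.7] [130.9 151.6] 16.5
top plug x [-58.2 -16.4  26.3] Z max [84.  96.7 98.3] Y on top [-7.8  3.1 16. ] Y side [-12.5  -9.7  -7.2]
lid angle 1.7977928456803205
```

```bash
python3 -m handwheel '[{"delta_pos":[3.5,-2,0],"yaw":0.074},{"delta_pos":[3.5,-2,0],"yaw":0.074},{"delta_pos":[3.5,-2,0],"yaw":0.074},{"delta_pos":[3,-2.8,0],"yaw":0.074},{"delta_pos":[2,-3.5,0],"yaw":0.073},{"delta_pos":[2,-3.5,0],"yaw":0},{"delta_pos":[2,-3.5,0],"yaw":0},{"delta_pos":[2,-3.5,0],"yaw":0},{"delta_pos":[1,-4,0],"yaw":0},{"delta_pos":[1,-4,0],"yaw":0}]' 1
```

```text
clock: 1.53
eef_pos: [429.8, 310.6, 231.4]
tool_rot: [3.141, 0.001, -3.076]
force: [1.1, 0.1, -0.4]
width: 85.3
gripper_force: 0.0
```

```bash
python3 -m handwheel '[{"delta_pos":[0,-4.1,0],"yaw":0},{"delta_pos":[0,-4.1,0],"yaw":0},{"delta_pos":[0,-4.1,0],"yaw":0},{"delta_pos":[0,-4.1,0],"yaw":0},{"delta_pos":[0.5,-4.1,0],"yaw":0},{"delta_pos":[0.5,-4.1,0],"yaw":0},{"delta_pos":[0.5,-4.1,0],"yaw":0},{"delta_pos":[0.5,-4.1,0],"yaw":0},{"delta_pos":[0.5,-4.1,0],"yaw":0},{"delta_pos":[0.5,-3,0],"yaw":0}]'
python3 -m handwheel '[{"delta_pos":[2,-2,0],"yaw":0},{"delta_pos":[2,-2,0],"yaw":0},{"delta_pos":[0,0,0],"yaw":0},{"delta_pos":[0,0,0],"yaw":0}]'
python3 - <<'E'
from h import *
s=status.read_state();p=get_image("wrist");print(s["eef_pos"],s["tool_rot"],s["qpos"].round(2))
H=np.array(p["hand_eye"]);z=p["z_map"];v,u=np.mgrid[0:384,0:512]
c=np.stack([(u-p["cx"])/p["fx"]*z,-(v-p["cy"])/p["fy"]*z,-z],-1)
w=(c@H[:3,:3].T+H[:3,3])@R.from_euler("xyz",s["tool_rot"]).as_matrix().T+s["eef_pos"]
np.savez("pics/w1.npz",w=w,ok=z>0,c=p["color"])
print([k for k in p], H.round(2))
ok=z>0
def rect(m,t):
    q=w[m][:,:2].astype(np.float32)
    if len(q)>8:
        r=cv2.minAreaRect(q);print(t,len(q),np.round(r[0],1),np.round(r[1],1),round(r[2],1),np.percentile(w[m],[2,98],axis=0).round(1).tolist())
near=ok&(abs(w[...,0]-516)<110)&(abs(w[...,1]+128)<130)
rect(near&(w[...,2]>54)&(w[...,2]<64),"rim");rect(near&(w[...,2]>95)&(w[...,2]<125)&(w[...,0]<560),"plugtop")
cv2.imwrite("pics/w1.png",p["color"][...,::-1])
E
```

```text
clock: 2.37
eef_pos: [458.6, -90.6, 231.7]
tool_rot: [-3.14, 0.001, -3.079]
force: [-0.1, -0.4, -0.3]
width: 85.3
gripper_force: 0.0
clock: 2.7
eef_pos: [499.4, -127.8, 231.2]
tool_rot: [-3.141, 0.0, -3.078]
force: [1.4, 0.7, -1.0]
width: 85.2
gripper_force: 0.0
[ 499.37477313 -127.83092404  231.19974303] [-3.14125076e+00  3.66965264e-04 -3.07783671e+00] [ 0.19  0.44  0.01  1.89 -0.    0.82  1.83]
['color', 'z_map', 'fx', 'fy', 'cx', 'cy', 'hand_eye', 'shot'] [[  -0.      0.96    0.29   73.56]
 [   1.      0.      0.     -0.15]
 [   0.      0.29   -0.96 -142.71]
 [   0.      0.      0.      1.  ]]
rim 4289 [ 515.  -128.5] [142.9 200.5] 3.7 [[440.2, -229.4, 54.5], [588.1, -28.0, 63.3]]
plugtop 2834 [ 502.2 -122.1] [90.6 30.2] 3.1 [[457.9, -137.6, 96.1], [544.8, -107.4, 110.9]]
```

View pics/w1.png

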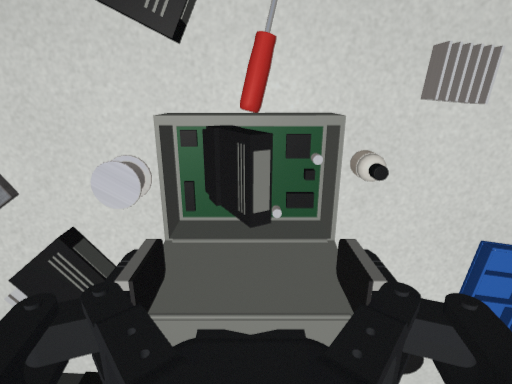

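The wrist view shows the plug's top at (250,170) and the case rim from (157,115) to (343,240). That matches the top view to about 2 mm. Next, go down and grip.

```bash
python3 -m handwheel '[{"delta_pos":[0.15,-0.05,-3.5],"yaw":0.002},{"delta_pos":[0,0,-3.5],"yaw":0},{"delta_pos":[0,0,-3.5],"yaw":0},{"delta_pos":[0,0,-2.5],"yaw":0},{"delta_pos":[0,0,-1.9],"yaw":0},{"delta_pos":[0,0,0],"yaw":0},{"delta_pos":[0,0,0],"yaw":0}]'
python3 -m handwheel '[{"delta_pos":[0,0,0],"yaw":0},{"delta_pos":[0,0,0],"yaw":0},{"delta_pos":[0,0,0],"yaw":0},{"delta_pos":[0,0,0],"yaw":0},{"delta_pos":[0,0,0],"yaw":0},{"delta_pos":[0,0,0],"yaw":0},{"delta_pos":[0,0,0],"yaw":0},{"delta_pos":[0,0,0],"yaw":0}]' -1
```

```text
clock: 3.33
eef_pos: [499.3, -125.8, 82.1]
tool_rot: [3.141, -0.002, -3.072]
force: [0.5, 0.1, -0.1]
width: 85.7
gripper_force: 0.0
clock: 4.0
eef_pos: [501.1, -127.6, 84.0]
tool_rot: [-3.141, 0.002, -3.074]
force: [-2.2, 0.8, 10.8]
width: 31.6
gripper_force: 53.1
```

```bash
python3 -m handwheel '[{"delta_pos":[0,0.13,0.27],"yaw":0},{"delta_pos":[0,0.13,0.27],"yaw":0},{"delta_pos":[0,0.13,0.27],"yaw":0},{"delta_pos":[0,0.13,0.27],"yaw":0}]'
python3 -m handwheel '[{"delta_pos":[0,0.13,0.27],"yaw":0},{"delta_pos":[0,0.13,0.27],"yaw":0},{"delta_pos":[0,0.13,0.27],"yaw":0},{"delta_pos":[0,0.13,0.27],"yaw":0}]'
python3 -m handwheel '[{"delta_pos":[0,0.17,0.36],"yaw":0},{"delta_pos":[0,0.17,0.36],"yaw":0},{"delta_pos":[0,0,0.5],"yaw":0},{"delta_pos":[0,0,0.5],"yaw":0}]'
```

```text
clock: 4.33
eef_pos: [500.9, -125.9, 93.8]
tool_rot: [-3.137, 0.002, -3.076]
force: [0.6, -8.0, -3.2]
width: 29.5
gripper_force: 55.9
clock: 4.67
eef_pos: [501.0, -120.7, 104.8]
tool_rot: [-3.137, 0.002, -3.076]
force: [1.3, -7.8, -1.8]
width: 29.3
gripper_force: 56.4
clock: 5.0
eef_pos: [500.1, -112.9, 121.6]
tool_rot: [3.141, -0.0, -3.073]
force: [0.1, 0.0, -1.8]
width: 22.8
gripper_force: 62.7
```

```bash
python3 -m handwheel '[{"delta_pos":[0,0,1],"yaw":0},{"delta_pos":[0,0,2],"yaw":0},{"delta_pos":[0,0,3],"yaw":0},{"delta_pos":[0,0,3],"yaw":0},{"delta_pos":[0,0,1],"yaw":0},{"delta_pos":[0,0,0],"yaw":0}]'
python3 - <<'E'
from h import *
s=status.read_state();print(s["eef_pos"],s["width"],s["force"])
p=get_image("side");w=world(p);a=cv2.resize(p["color"][80:240,180:380,::-1],(400,320))
ok=p["z_map"]>0;m=ok&(abs(w[...,0]-500)<60)&(abs(w[...,1]+113)<60)&(w[...,2]<s["eef_pos"][2]-5)&(w[...,2]>115)
print("hang",np.percentile(w[m],[2,50,98],axis=0).round(1))
for z0 in range(120,220,10):
    k=m&(w[...,2]>z0)&(w[...,2]<z0+10)
    if k.sum(): print(z0,k.sum(),np.percentile(w[k][:,1],[5,95]).round(1))
p=get_image("wrist");b=cv2.resize(p["color"][...,::-1],(400,320))
cv2.imwrite("pics/l1.png",np.hstack([a,b]))
E
```

```text
clock: 5.5
eef_pos: [502.2, -113.5, 224.2]
tool_rot: [-3.14, 0.006, -3.073]
force: [0.4, -0.4, -0.1]
width: 22.5
gripper_force: 62.7
[ 502.15980931 -113.46332728  224.19235237] 22.49391677319137 [ 0.36413805 -0.35788663 -0.14304889]
hang [[ 458.5 -114.   146.4]
 [ 501.7 -103.   187.9]
 [ 544.   -98.3  217.5]]
140 51 [-113.8 -105.4]
150 102 [-114.3 -106.4]
160 29 [-111.3 -104.5]
170 113 [-106.3  -99.3]
180 122 [-105.7  -99.4]
190 116 [-105.7  -99.1]
200 134 [-105.3  -98.3]
210 118 [-105.2  -98.3]
```

View pics/l1.png

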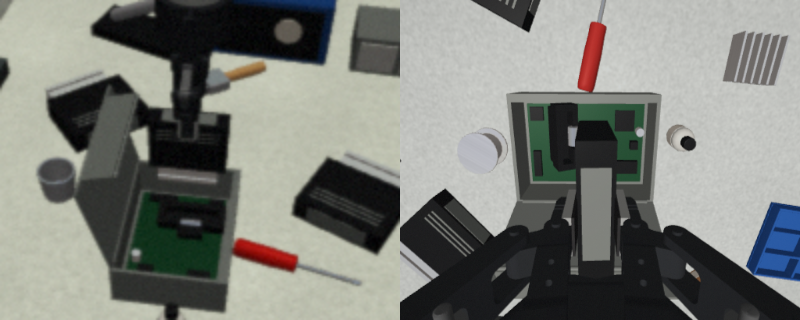

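The plug hangs upright, with its foot about 80 mm below the TCP, and the case looks intact. Moving to the bin: centre about (478,303), yaw 0.288.

```bash
python3 -m handwheel '[{"delta_pos":[-0.1,3,0],"yaw":0.022},{"delta_pos":[-0.1,4,0],"yaw":0.022},{"delta_pos":[-0.1,4,0],"yaw":0.022},{"delta_pos":[-0.1,4,0],"yaw":0.022},{"delta_pos":[-0.1,4,0],"yaw":0.022},{"delta_pos":[-0.1,4,0],"yaw":0.022},{"delta_pos":[-0.1,4,0],"yaw":0.022},{"delta_pos":[-0.1,4,0],"yaw":0.022},{"delta_pos":[-0.1,4,0],"yaw":0.022},{"delta_pos":[-0.2,2.3,0],"yaw":0.021}]'
python3 -m handwheel '[{"delta_pos":[0,0,-2],"yaw":0},{"delta_pos":[0,0,-2],"yaw":0},{"delta_pos":[0,0,-2],"yaw":0},{"delta_pos":[0,0,-2],"yaw":0},{"delta_pos":[0,0,0],"yaw":0},{"delta_pos":[0,0,0],"yaw":0}]'
python3 - <<'E'
from h import *
s=status.read_state();print(s["eef_pos"],s["tool_rot"])
p=get_image("top");w=world(p);ok=p["z_map"]>0;c=p["color"].astype(int);b=(c[...,2]>c[...,0]+25)&ok
q=w[b&(abs(w[...,0]-478)<105)&(abs(w[...,1]-303)<100)&(w[...,2]>46)&(w[...,2]<62)]
r=cv2.minAreaRect(q[:,:2].astype(np.float32));print(r,len(q))
a=R.from_euler("z",-.288).as_matrix();print((a@np.array([s["eef_pos"][0]-r[0][0],s["eef_pos"][1]-r[0][1],0])).round(1))
E
```

```text
clock: 6.43
eef_pos: [487.1, 265.0, 219.0]
tool_rot: [3.139, -0.003, -2.848]
force: [0.2, 0.5, -1.7]
width: 22.5
gripper_force: 62.7
clock: 6.93
eef_pos: [487.5, 258.8, 138.9]
tool_rot: [-3.14, -0.006, -2.854]
force: [0.1, -0.2, -0.1]
width: 22.6
gripper_force: 62.6
[487.54801576 258.8270102  138.94724728] [-3.14040761 -0.00553732 -2.85427141]
((476.90887451171875, 302.80230712890625), (131.43264770507812, 151.70111083984375), 16.818511962890625) 337
[ -2.3 -45.2   0. ]
```

```bash
python3 -m handwheel '[{"delta_pos":[0.2,0,-1.5],"yaw":0},{"delta_pos":[0,0,-1.5],"yaw":0},{"delta_pos":[0,0,-1],"yaw":0},{"delta_pos":[0,0,-0.5],"yaw":0},{"delta_pos":[0,0,-0.3],"yaw":0},{"delta_pos":[0,0,0],"yaw":0},{"delta_pos":[0,0,0],"yaw":0}]'
python3 -m handwheel '[{"delta_pos":[0,0,-0.15],"yaw":0},{"delta_pos":[0,0,-0.15],"yaw":0},{"delta_pos":[0,0,-0.1],"yaw":0},{"delta_pos":[0,0,0],"yaw":0}]'
```

```text
clock: 7.57
eef_pos: [491.7, 259.9, 93.6]
tool_rot: [3.141, 0.001, -2.854]
force: [0.7, -1.0, -1.6]
width: 22.4
gripper_force: 62.6
clock: 7.9
eef_pos: [491.3, 259.7, 89.1]
tool_rot: [-3.142, -0.0, -2.854]
force: [0.2, -0.1, -1.5]
width: 22.8
gripper_force: 62.6
```

```bash
python3 -m handwheel '[{"delta_pos":[0,0,-0.15],"yaw":0},{"delta_pos":[0,0,-0.1],"yaw":0},{"delta_pos":[0,0,0],"yaw":0}]'
python3 -m handwheel '[{"delta_pos":[0,0,-0.1],"yaw":0},{"delta_pos":[0,0,-0.1],"yaw":0},{"delta_pos":[0,0,0],"yaw":0}]'
python3 -m handwheel '[{"delta_pos":[0,0,-0.1],"yaw":0},{"delta_pos":[0,0,0],"yaw":0}]'
```

```text
clock: 8.15
eef_pos: [491.2, 259.7, 86.4]
tool_rot: [-3.141, -0.0, -2.854]
force: [-0.5, -0.3, -1.3]
width: 22.5
gripper_force: 62.6
clock: 8.4
eef_pos: [491.2, 259.7, 84.4]
tool_rot: [-3.142, -0.0, -2.854]
force: [0.1, 0.6, -1.3]
width: 22.7
gripper_force: 62.6
clock: 8.57
eef_pos: [491.3, 259.8, 83.6]
tool_rot: [3.142, 0.0, -2.854]
force: [-0.7, 0.1, -0.9]
width: 22.2
gripper_force: 62.7
```

```bash
python3 -m handwheel '[{"delta_pos":[0,0,-0.1],"yaw":0},{"delta_pos":[0,0,0],"yaw":0}]'
python3 -m handwheel '[{"delta_pos":[0,0,-0.1],"yaw":0},{"delta_pos":[0,0,0],"yaw":0}]'
python3 -m handwheel '[{"delta_pos":[0,0,-0.1],"yaw":0},{"delta_pos":[0,0,0],"yaw":0}]'
```

```text
clock: 8.73
eef_pos: [491.4, 259.8, 83.5]
tool_rot: [3.142, 0.0, -2.854]
force: [-2.1, -1.3, 7.0]
width: 22.4
gripper_force: 63.6
clock: 8.9
eef_pos: [491.5, 259.8, 83.4]
tool_rot: [-3.142, 0.001, -2.855]
force: [-3.9, -1.6, 14.2]
width: 22.5
gripper_force: 64.7
clock: 9.07
eef_pos: [491.5, 259.8, 83.4]
tool_rot: [3.142, 0.001, -2.855]
force: [-4.7, -2.7, 23.1]
width: 22.5
gripper_force: 65.8
```

```bash
python3 -m handwheel '[{"delta_pos":[0,0,0.2],"yaw":0},{"delta_pos":[0,0,0.1],"yaw":0}]'
python3 -m handwheel '[{"delta_pos":[0,0,0],"yaw":0},{"delta_pos":[0,0,0],"yaw":0},{"delta_pos":[0,0,0],"yaw":0},{"delta_pos":[0,0,0],"yaw":0}]' 0.1
python3 - <<'E'
from h import *
p=get_image("wrist");b=p["color"][...,::-1];p=get_image("side");a=cv2.resize(p["color"][200:384,130:330,::-1],(400,384))
cv2.imwrite("pics/b1.png",np.hstack([a,cv2.resize(b,(400,384))]))
E
```

```text
clock: 9.23
eef_pos: [491.6, 259.9, 84.3]
tool_rot: [3.141, 0.001, -2.854]
force: [0.6, -0.8, -0.9]
width: 22.4
gripper_force: 62.7
clock: 9.57
eef_pos: [491.2, 259.7, 83.3]
tool_rot: [-3.142, -0.001, -2.854]
force: [0.1, -0.8, -0.7]
width: 46.9
gripper_force: 0.0
```

View pics/b1.png

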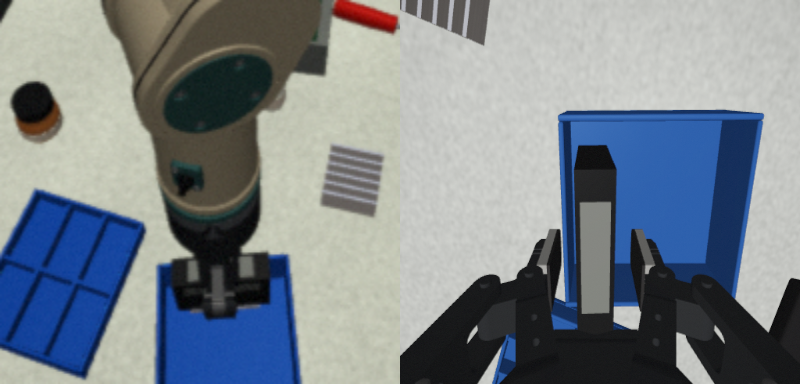

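The plug stands upright on the bin floor near the bin's left wall. Next I'll tip it gently between the fingers so that it lies low.

```bash
python3 -m handwheel '[{"delta_pos":[-0.085,0.29,0],"yaw":0},{"delta_pos":[-0.085,0.29,0],"yaw":0},{"delta_pos":[-0.085,0.29,0],"yaw":0},{"delta_pos":[-0.085,0.29,0],"yaw":0},{"delta_pos":[-0.085,0.29,0],"yaw":0},{"delta_pos":[-0.085,0.29,0],"yaw":0},{"delta_pos":[-0.085,0.29,0],"yaw":0},{"delta_pos":[0,0,0],"yaw":0},{"delta_pos":[0,0,0],"yaw":0}]' -0.1
python3 -m handwheel '[{"delta_pos":[-0.04,0.14,-0.4],"yaw":0},{"delta_pos":[-0.04,0.14,-0.4],"yaw":0},{"delta_pos":[-0.04,0.14,-0.4],"yaw":0},{"delta_pos":[-0.04,0.14,-0.4],"yaw":0},{"delta_pos":[-0.04,0.14,-0.4],"yaw":0},{"delta_pos":[0,0,0],"yaw":0}]' 0.05
python3 - <<'E'
from h import *
p=get_image("wrist");b=p["color"][...,::-1];cv2.imwrite("pics/b2.png",b[100:,:])
E
```

```text
clock: 10.42
eef_pos: [485.3, 280.4, 83.6]
tool_rot: [3.141, 0.0, -2.854]
force: [-0.4, -0.3, 0.8]
width: 38.4
gripper_force: 0.1
clock: 10.92
eef_pos: [482.7, 287.2, 62.6]
tool_rot: [-3.141, -0.002, -2.854]
force: [-0.1, 0.4, 0.2]
width: 45.1
gripper_force: 0.1
```

View pics/b2.png

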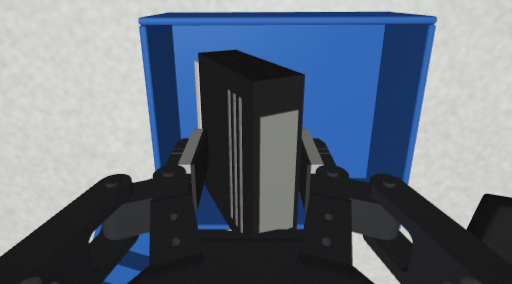

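The plug now leans about 30° between the pads, its top at (250,65). I'll keep lowering it.

```bash
python3 -m handwheel '[{"delta_pos":[-0.06,0.2,-0.3],"yaw":0},{"delta_pos":[-0.06,0.2,-0.3],"yaw":0},{"delta_pos":[-0.06,0.2,-0.3],"yaw":0},{"delta_pos":[-0.06,0.2,-0.3],"yaw":0},{"delta_pos":[-0.06,0.2,-0.3],"yaw":0},{"delta_pos":[-0.06,0.2,-0.3],"yaw":0},{"delta_pos":[0,0,-0.3],"yaw":0},{"delta_pos":[0,0,0],"yaw":0}]' 0.3
python3 -m handwheel '[{"delta_pos":[-0.06,0.2,-0.3],"yaw":0},{"delta_pos":[-0.06,0.2,-0.3],"yaw":0},{"delta_pos":[-0.06,0.2,-0.3],"yaw":0},{"delta_pos":[0,0,-0.3],"yaw":0},{"delta_pos":[0,0,-0.3],"yaw":0},{"delta_pos":[0,0,0],"yaw":0}]' 0.5
python3 - <<'E'
from h import *
p=get_image("wrist");b=p["color"][...,::-1];cv2.imwrite("pics/b3.png",b[100:,:])
E
```

```text
clock: 11.63
eef_pos: [479.5, 299.7, 42.2]
tool_rot: [3.141, -0.0, -2.854]
force: [-0.7, 1.2, 1.5]
width: 55.5
gripper_force: 1.5
clock: 12.13
eef_pos: [477.7, 306.8, 30.9]
tool_rot: [3.14, 0.001, -2.854]
force: [-7.1, 1.2, 32.3]
width: 63.8
gripper_force: 22.4
```

View pics/b3.png

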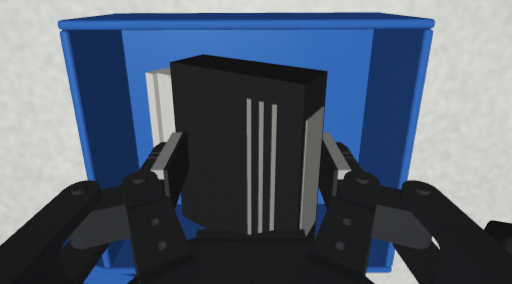

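The plug is nearly flat now, but the left finger is pressing on it at 32 N. I'll ease up, then open fully and withdraw.

```bash
python3 -m handwheel '[{"delta_pos":[0,0,0.4],"yaw":0},{"delta_pos":[0,0,0.4],"yaw":0},{"delta_pos":[0,0,0],"yaw":0}]'
python3 -m handwheel '[{"delta_pos":[0,0,0],"yaw":0},{"delta_pos":[0,0,0],"yaw":0},{"delta_pos":[0,0,0],"yaw":0}]' 0.75
python3 -m handwheel '[{"delta_pos":[0,0,0],"yaw":0},{"delta_pos":[0,0,0],"yaw":0},{"delta_pos":[0,0,0.5],"yaw":0},{"delta_pos":[0,0,0.5],"yaw":0}]' 0.9
python3 -m handwheel '[{"delta_pos":[0,0,1],"yaw":0},{"delta_pos":[0,0,2],"yaw":0},{"delta_pos":[0,0,4],"yaw":0},{"delta_pos":[0,0,4],"yaw":0},{"delta_pos":[0,0,4],"yaw":0},{"delta_pos":[0,0,4],"yaw":0},{"delta_pos":[0,0,0],"yaw":0},{"delta_pos":[0,0,0],"yaw":0}]'
python3 - <<'E'
from h import *
s=status.read_state();p=get_image("wrist");b=p["color"][...,::-1]
q=get_image("top");cv2.imwrite("pics/b4.png",np.hstack([cv2.resize(b,(400,300)),cv2.resize(q["color"][90:270,50:290,::-1],(400,300))]))
H=np.array(p["hand_eye"]);z=p["z_map"];v,u=np.mgrid[0:384,0:512]
c=np.stack([(u-p["cx"])/p["fx"]*z,-(v-p["cy"])/p["fy"]*z,-z],-1)
w=(c@H[:3,:3].T+H[:3,3])@R.from_euler("xyz",s["tool_rot"]).as_matrix().T+s["eef_pos"]
dark=(z>0)&(p["color"].max(-1)<70)&(abs(w[...,0]-477)<58)&(abs(w[...,1]-303)<68)&(w[...,2]<110)
print(s["eef_pos"],dark.sum(),np.percentile(w[dark],[2,50,98],axis=0).round(0))
E
```

```text
clock: 12.43
eef_pos: [478.3, 305.2, 36.1]
tool_rot: [3.141, 0.001, -2.854]
force: [-0.0, 0.5, -0.5]
width: 64.0
gripper_force: 0.2
clock: 12.68
eef_pos: [477.7, 304.6, 35.0]
tool_rot: [-3.141, -0.001, -2.855]
force: [0.3, 0.6, 0.6]
width: 74.5
gripper_force: 0.0
clock: 13.02
eef_pos: [477.7, 304.8, 45.6]
tool_rot: [-3.141, -0.001, -2.854]
force: [0.5, -0.2, 0.3]
width: 81.3
gripper_force: 0.0
clock: 13.68
eef_pos: [479.4, 306.0, 239.4]
tool_rot: [3.139, 0.007, -2.855]
force: [-0.4, 0.2, -0.5]
width: 81.0
gripper_force: 0.0
[479.41940466 306.00285678 239.4211118 ] 4112 [[430. 239.  18.]
 [476. 308.  28.]
 [525. 350.  43.]]
```

View pics/b4.png

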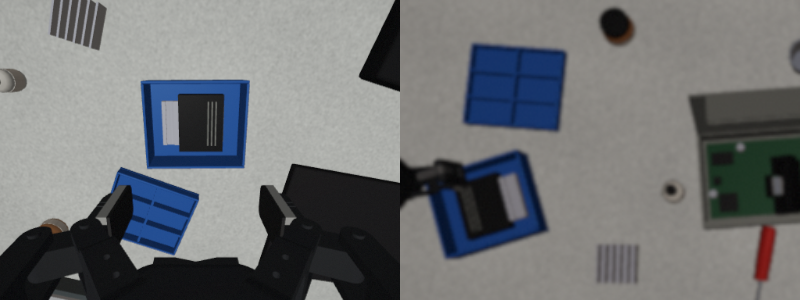

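The plug lies flat in the deep bin, at left-crop (198,122) and right-crop (490,200). Now the lid: go round behind it with the fingers closed.

```bash
python3 -m handwheel '[{"delta_pos":[3,0,0.3],"yaw":-0.022},{"delta_pos":[3,0,0.3],"yaw":-0.022},{"delta_pos":[3,-2,0.3],"yaw":-0.022},{"delta_pos":[3,-2,0.3],"yaw":-0.022},{"delta_pos":[3,-2,0],"yaw":-0.022},{"delta_pos":[1.8,-3,0],"yaw":-0.022},{"delta_pos":[0,-3.5,0],"yaw":-0.022},{"delta_pos":[0,-3.5,0],"yaw":-0.022},{"delta_pos":[0,-3.5,0],"yaw":-0.022},{"delta_pos":[0,-3.5,0],"yaw":-0.022}]' -1
python3 -m handwheel '[{"delta_pos":[0,-3.8,0],"yaw":0},{"delta_pos":[0,-3.8,0],"yaw":0},{"delta_pos":[0,-3.8,0],"yaw":0},{"delta_pos":[0,-3.8,0],"yaw":0},{"delta_pos":[0,-3,0],"yaw":0},{"delta_pos":[0,-1.5,0],"yaw":0},{"delta_pos":[0,0,0],"yaw":0},{"delta_pos":[0,0,0],"yaw":0}]'
python3 - <<'E'
from h import *
p=get_image("side");np.savez("pics/s2.npz",**p);w=world(p);s=status.read_state();print(s["eef_pos"],s["qpos"].round(2),s["width"])
o=np.array([516,-128.4,0]);M=R.from_euler("z",.066).as_matrix();q=(w-o)@M;ok=p["z_map"]>0
m=ok&(abs(q[...,1])<90)&(q[...,0]>40)&(q[...,0]<140)&(q[...,2]>75)&(q[...,2]<212)
for z in range(80,212,10):
    k=m&(abs(q[...,2]-z)<5)
    if k.sum()>5:print(z,k.sum(),np.percentile(q[k][:,0],[5,50,95]).round(1))
E
```

```text
clock: 14.62
eef_pos: [644.6, 73.1, 245.3]
tool_rot: [-3.141, -0.004, -3.075]
force: [0.8, 0.2, 0.5]
width: -0.0
gripper_force: 0.0
clock: 15.28
eef_pos: [645.2, -121.6, 246.2]
tool_rot: [3.14, -0.002, -3.075]
force: [-0.1, 1.4, 0.7]
width: 0.3
gripper_force: 0.0
[ 645.66368273 -119.64410192  246.46380815] [ 0.14  0.63  0.01  1.48 -0.01  1.04  1.79] 0.14243455696241691
80 90 [71.3 72.8 74. ]
90 103 [73.8 75.4 76.9]
100 102 [76.7 78.1 79.8]
110 79 [79.3 80.5 82.1]
120 53 [82.1 83.7 85.3]
130 48 [84.5 86.3 87.6]
140 46 [87.2 88.9 90.5]
150 35 [90.  91.5 92.8]
160 30 [92.8 93.9 95.3]
170 23 [95.6 96.7 98.4]
180 38 [ 98.2 100.6 105.1]
190 626 [ 68.   86.3 103.1]
200 151 [60.2 64.8 72. ]
```

```bash
python3 -m handwheel '[{"delta_pos":[0,0,-2.5],"yaw":0},{"delta_pos":[0,0,-2.5],"yaw":0},{"delta_pos":[0,0,-2],"yaw":0},{"delta_pos":[0,0,-1.2],"yaw":0},{"delta_pos":[0,0,0],"yaw":0},{"delta_pos":[-0.7,-0.05,0],"yaw":0},{"delta_pos":[-0.7,-0.05,0],"yaw":0},{"delta_pos":[-0.7,-0.05,0],"yaw":0}]'
python3 -m handwheel '[{"delta_pos":[-0.8,-0.05,0],"yaw":0},{"delta_pos":[-0.8,-0.05,0],"yaw":0},{"delta_pos":[-0.8,-0.05,0],"yaw":0},{"delta_pos":[-0.8,-0.05,0],"yaw":0}]'
python3 -m handwheel '[{"delta_pos":[-0.8,-0.05,0],"yaw":0},{"delta_pos":[-0.8,-0.05,0],"yaw":0},{"delta_pos":[-0.8,-0.05,0],"yaw":0},{"delta_pos":[-0.8,-0.05,0],"yaw":0}]'
```

```text
clock: 16.0
eef_pos: [625.7, -123.1, 167.3]
tool_rot: [-3.141, 0.003, -3.074]
force: [1.5, -0.3, 1.4]
width: -0.1
gripper_force: 0.7
clock: 16.33
eef_pos: [592.2, -125.7, 166.2]
tool_rot: [-3.141, 0.001, -3.075]
force: [0.7, 0.2, 1.0]
width: -0.3
gripper_force: 0.5
clock: 16.67
eef_pos: [559.8, -127.5, 165.4]
tool_rot: [3.141, -0.001, -3.075]
force: [0.8, -0.2, -0.5]
width: 0.2
gripper_force: 0.2
```

```bash
python3 -m handwheel '[{"delta_pos":[-0.8,-0.05,0],"yaw":0},{"delta_pos":[-0.8,-0.05,0],"yaw":0},{"delta_pos":[0,0,0],"yaw":0},{"delta_pos":[0,0,0],"yaw":0}]'
cat >> h.py <<'E'
def lidcloud(n="side"):
    p=get_image(n);w=world(p);q=(w-np.array([516,-128.4,0]))@R.from_euler("z",.066).as_matrix();ok=p["z_map"]>0
    m=ok&(abs(q[...,1])<95)&(q[...,0]>-110)&(q[...,0]<140)&(q[...,2]>64)&(q[...,2]<212)
    return p,q,m
def prof(n,yl=(30,95)):
    p,q,m=lidcloud(n);m&=(abs(q[...,1])>yl[0])&(abs(q[...,1])<yl[1])
    for x in range(-105,140,10):
        k=m&(abs(q[...,0]-x)<5)
        if k.sum()>5: print(n,x,k.sum(),np.percentile(q[k][:,2],[5,50,95]).round(0))
E
python3 -c "
from h import *
prof('side');prof('top')
p=get_image('side');cv2.imwrite('pics/l2.png',cv2.resize(p['color'][100:260,180:380,::-1],(500,400)))"
```

```text
clock: 17.0
eef_pos: [544.5, -128.6, 165.7]
tool_rot: [3.142, -0.0, -3.075]
force: [0.5, 0.3, 0.4]
width: 0.2
gripper_force: 0.0
side -35 48 [148. 150. 152.]
side -25 120 [151. 155. 158.]
side -15 128 [157. 161. 164.]
side -5 122 [163. 167. 170.]
side 5 137 [164. 171. 173.]
side 15 118 [148. 156. 163.]
side 25 84 [132. 140. 147.]
side 35 68 [116. 122. 129.]
side 45 76 [ 99. 106. 114.]
side 55 87 [82. 90. 97.]
side 65 96 [66. 74. 81.]
side 75 34 [64. 66. 67.]
top -35 31 [145. 149. 153.]
top -25 49 [148. 154. 159.]
top -15 44 [157. 160. 164.]
top -5 48 [162. 167. 171.]
top 5 65 [158. 166. 172.]
top 15 61 [142. 151. 158.]
top 25 55 [128. 135. 142.]
top 35 43 [111. 121. 126.]
top 45 34 [ 95. 103. 111.]
top 55 38 [80. 87. 95.]
top 65 34 [65. 72. 79.]
top 75 6 [64. 65. 67.]
```

View pics/l2.png

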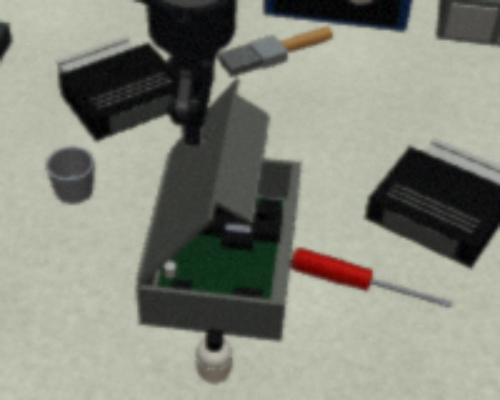

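The lid is past its holding angle (about 1.03 rad; its edge is at crop (240,85)) and is coming down. I'll lift clear and go round to the front.

```bash
python3 -m handwheel '[{"delta_pos":[0.5,0,2],"yaw":0},{"delta_pos":[0,0,3],"yaw":0},{"delta_pos":[0,0,3],"yaw":0},{"delta_pos":[-3,-0.1,0],"yaw":0},{"delta_pos":[-3,-0.1,0],"yaw":0},{"delta_pos":[-3,-0.1,0],"yaw":0},{"delta_pos":[-3,-0.2,0],"yaw":0},{"delta_pos":[-1.9,-0.1,0],"yaw":0},{"delta_pos":[0,0,0],"yaw":0},{"delta_pos":[0,0,0],"yaw":0}]'
python3 -c "
from h import *
prof('side')
p=get_image('side');cv2.imwrite('pics/l3.png',cv2.resize(p['color'][100:260,180:380,::-1],(500,400)))"
```

```text
clock: 17.98
eef_pos: [411.0, -134.6, 246.0]
tool_rot: [-3.141, 0.001, -3.075]
force: [0.7, -0.9, 0.2]
width: 0.0
gripper_force: 0.0
side -65 87 [65. 72. 82.]
side -55 137 [ 83.  95. 104.]
side -45 145 [ 99. 101. 104.]
side -35 148 [ 96.  98. 100.]
side -25 147 [92. 95. 97.]
side -15 144 [89. 91. 94.]
side -5 133 [86. 88. 91.]
side 5 140 [83. 85. 87.]
side 15 136 [80. 82. 84.]
side 25 138 [76. 78. 80.]
side 35 136 [73. 75. 77.]
side 45 132 [70. 72. 74.]
side 55 132 [66. 69. 71.]
side 65 123 [64. 66. 68.]
side 75 28 [65. 65. 67.]
```

The lid rests propped at about 0.31 on its tongue, as described (edge at case x -55, z 103). Next: come down in front and push the tongue inward.

```bash
python3 -m handwheel '[{"delta_pos":[-0.5,0,-4],"yaw":0},{"delta_pos":[0,0,-4],"yaw":0},{"delta_pos":[0,0,-4],"yaw":0},{"delta_pos":[0,0,-3],"yaw":0},{"delta_pos":[0,0,-2],"yaw":0},{"delta_pos":[0,0,-1],"yaw":0},{"delta_pos":[0,0,0],"yaw":0},{"delta_pos":[0,0,0],"yaw":0}]'
python3 -m handwheel '[{"delta_pos":[0.6,0.04,0],"yaw":0},{"delta_pos":[0.6,0.04,0],"yaw":0},{"delta_pos":[0.5,0.04,0],"yaw":0},{"delta_pos":[0.3,0,0],"yaw":0},{"delta_pos":[0.3,0,0],"yaw":0},{"delta_pos":[0,0,0],"yaw":0}]'
```

```text
clock: 18.75
eef_pos: [406.7, -134.2, 64.9]
tool_rot: [3.141, -0.001, -3.074]
force: [0.4, 0.6, 0.3]
width: 0.1
gripper_force: 0.0
clock: 19.25
eef_pos: [430.2, -133.3, 66.0]
tool_rot: [-3.141, 0.002, -3.074]
force: [0.2, 0.0, 1.0]
width: 0.3
gripper_force: 0.0
```

```bash
for i in 1; do python3 -m handwheel '[{"delta_pos":[0.2,0.02,0],"yaw":0},{"delta_pos":[0.2,0.01,0],"yaw":0},{"delta_pos":[0.2,0.01,0],"yaw":0},{"delta_pos":[0,0,0],"yaw":0}]'; done
python3 -m handwheel '[{"delta_pos":[0.2,0.02,0],"yaw":0},{"delta_pos":[0.2,0.01,0],"yaw":0},{"delta_pos":[0,0,0],"yaw":0},{"delta_pos":[0,0,0],"yaw":0}]'
python3 -m handwheel '[{"delta_pos":[0.2,0.02,0],"yaw":0},{"delta_pos":[0.2,0.01,0],"yaw":0},{"delta_pos":[0,0,0],"yaw":0},{"delta_pos":[0,0,0],"yaw":0}]'
python3 -c "
from h import *
prof('side')"
```

```text
clock: 19.58
eef_pos: [435.5, -132.8, 65.6]
tool_rot: [-3.142, 0.001, -3.074]
force: [-1.0, -0.8, -0.1]
width: 0.5
gripper_force: 0.0
clock: 19.92
eef_pos: [439.0, -132.5, 65.6]
tool_rot: [3.142, -0.0, -3.074]
force: [0.4, 0.2, -0.2]
width: -0.0
gripper_force: 0.0
clock: 20.25
eef_pos: [443.1, -132.2, 65.6]
tool_rot: [-3.142, 0.0, -3.074]
force: [-0.7, 0.5, 0.1]
width: -0.2
gripper_force: 0.1
side -95 16 [196. 204. 211.]
side -85 63 [147. 184. 210.]
side -75 122 [150. 172. 208.]
side -65 122 [ 68. 168. 208.]
side -55 108 [ 76.  98. 207.]
side -45 124 [100. 102. 105.]
side -35 140 [ 96.  99. 101.]
side -25 140 [92. 95. 98.]
side -15 143 [89. 92. 94.]
side -5 143 [86. 88. 91.]
side 5 141 [83. 86. 88.]
side 15 141 [79. 82. 85.]
side 25 135 [77. 79. 81.]
side 35 137 [73. 75. 78.]
side 45 132 [70. 72. 74.]
side 55 135 [67. 69. 71.]
side 65 125 [64. 66. 68.]
side 75 32 [64. 66. 67.]
```

```bash
python3 -m handwheel '[{"delta_pos":[0.2,0.02,0],"yaw":0},{"delta_pos":[0.2,0.01,0],"yaw":0},{"delta_pos":[0,0,0],"yaw":0},{"delta_pos":[0,0,0],"yaw":0}]'
python3 -m handwheel '[{"delta_pos":[0.2,0.02,0],"yaw":0},{"delta_pos":[0.2,0.01,0],"yaw":0},{"delta_pos":[0,0,0],"yaw":0},{"delta_pos":[0,0,0],"yaw":0}]'
python3 -c "
from h import *
prof('side')
p=get_image('side');cv2.imwrite('pics/l4.png',cv2.resize(p['color'][150:240,220:320,::-1],(600,540)))"
```

```text
clock: 20.63
eef_pos: [446.9, -131.9, 65.5]
tool_rot: [3.142, -0.0, -3.074]
force: [-1.5, 0.8, -0.7]
width: 0.1
gripper_force: 0.4
clock: 20.97
eef_pos: [447.4, -131.7, 65.0]
tool_rot: [3.14, -0.007, -3.075]
force: [-6.2, -1.7, -0.5]
width: 0.2
gripper_force: 3.0
side -85 29 [170. 203. 211.]
side -75 110 [145. 174. 208.]
side -65 121 [150. 173. 208.]
side -55 123 [ 77.  80. 207.]
side -45 140 [ 75.  77. 204.]
side -35 146 [74. 76. 78.]
side -25 145 [73. 75. 77.]
side -15 147 [72. 74. 76.]
side -5 141 [71. 73. 75.]
side 5 147 [69. 72. 74.]
side 15 144 [68. 70. 72.]
side 25 138 [67. 69. 71.]
side 35 138 [66. 68. 70.]
side 45 131 [65. 67. 68.]
side 55 127 [64. 66. 67.]
side 65 100 [64. 65. 67.]
side 75 26 [64. 65. 67.]
```

View pics/l4.png

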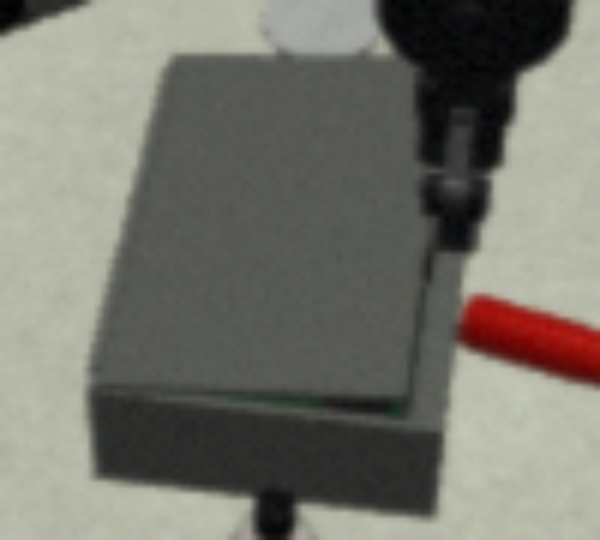

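The tongue has dropped behind the wall. The lid is nearly shut, with only the finger holding it at crop (455,235). I'll withdraw and then check.

```bash
python3 -m handwheel '[{"delta_pos":[-0.5,-0.03,0],"yaw":0},{"delta_pos":[-0.8,-0.05,0],"yaw":0},{"delta_pos":[-1,-0.07,0],"yaw":0},{"delta_pos":[0,0,0],"yaw":0},{"delta_pos":[0,0,0],"yaw":0},{"delta_pos":[0,0,3],"yaw":0},{"delta_pos":[0,0,3],"yaw":0},{"delta_pos":[0,0,0],"yaw":0}]'
python3 -c "
from h import *
prof('side')"
```

```text
clock: 21.73
eef_pos: [431.4, -133.9, 129.5]
tool_rot: [-3.139, 0.008, -3.074]
force: [0.2, 0.0, -0.2]
width: -0.2
gripper_force: 0.0
side -95 9 [181. 199. 208.]
side -85 11 [176. 194. 208.]
side -75 7 [183. 191. 204.]
side -55 54 [64. 65. 67.]
side -45 66 [64. 65. 67.]
side -35 62 [64. 65. 66.]
side -25 61 [64. 65. 66.]
side -15 53 [64. 65. 66.]
side -5 74 [64. 65. 66.]
side 5 68 [64. 65. 66.]
side 15 68 [64. 65. 66.]
side 25 49 [64. 65. 67.]
side 35 62 [64. 65. 66.]
side 45 52 [64. 65. 66.]
side 55 55 [64. 65. 66.]
side 65 85 [64. 65. 68.]
side 75 30 [64. 66. 67.]
```

The lid lies flat. A light press will make sure.

```bash
python3 -m handwheel '[{"delta_pos":[3.2,0.2,0],"yaw":0},{"delta_pos":[0,0,-2.5],"yaw":0},{"delta_pos":[0,0,-2],"yaw":0},{"delta_pos":[0,0,-1],"yaw":0},{"delta_pos":[0,0,0],"yaw":0},{"delta_pos":[0,0,-0.3],"yaw":0},{"delta_pos":[0,0,-0.2],"yaw":0},{"delta_pos":[0,0,0],"yaw":0}]'
python3 -m handwheel '[{"delta_pos":[0,0,-0.15],"yaw":0},{"delta_pos":[0,0,0],"yaw":0}]'
python3 -m handwheel '[{"delta_pos":[0,0,-0.1],"yaw":0},{"delta_pos":[0,0,0],"yaw":0}]'
```

```text
clock: 22.45
eef_pos: [460.2, -131.3, 65.9]
tool_rot: [-3.141, 0.001, -3.075]
force: [-0.5, 0.0, -0.3]
width: -0.0
gripper_force: 0.0
clock: 22.62
eef_pos: [460.3, -131.3, 64.5]
tool_rot: [-3.141, 0.001, -3.074]
force: [0.2, 0.0, 0.4]
width: -0.4
gripper_force: 0.0
clock: 22.78
eef_pos: [460.3, -131.3, 64.0]
tool_rot: [-3.141, 0.001, -3.074]
force: [-1.5, 0.9, 6.9]
width: -0.4
gripper_force: 3.4
```

```bash
python3 -m handwheel '[{"delta_pos":[0,0,1],"yaw":0},{"delta_pos":[0,0,4],"yaw":0},{"delta_pos":[0,0,4],"yaw":0},{"delta_pos":[0,0,4],"yaw":0},{"delta_pos":[0,0,4],"yaw":0},{"delta_pos":[0,0,4],"yaw":0},{"delta_pos":[0,0,0],"yaw":0},{"delta_pos":[0,0,0],"yaw":0}]'
python3 -c "
from h import *
p=get_image('wrist');q=get_image('side')
cv2.imwrite('pics/f.png',np.hstack([cv2.resize(p['color'][...,::-1],(400,300)),cv2.resize(q['color'][110:335,100:400,::-1],(400,300))]))"
```

```text
clock: 23.45
eef_pos: [461.2, -131.5, 276.1]
tool_rot: [-3.14, 0.006, -3.074]
force: [-0.2, -0.0, 0.1]
width: -0.0
gripper_force: 0.0
```

View pics/f.png

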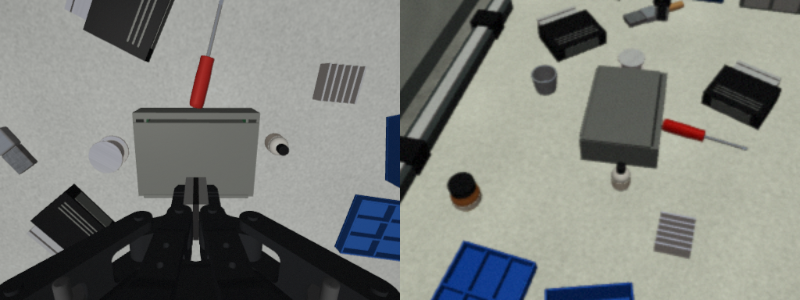

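The lid is shut flat with the tongue inside the front wall: only the gap at left-crop (196,121) shows, and nothing sticks out over the rim. The other things on the bench look undisturbed.

```bash
python3 -c "
from cell import ctrl
print(ctrl.finish_job())"
```

```text
the job is handed in; nothing more can be done
None
```

The test plug lies flat in the deep parts bin, the case lid is fully shut with its tongue tucked inside the front wall, nothing else looks moved, and I handed the job in at about 23.5 s of the 67 s allowed.

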